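# Load a reagent cartridge under the spring flap

## Task

Load the reagent cartridge that lies in the lane of the bench loader: press the loader's black treadle bar down with one fingertip to hold the spring flap open, and meanwhile with the other fingertip push the cartridge by its tail along the lane, under the flap, until it is fully home against the back of the bay. Then take the fingers away so that the flap springs fully shut behind it; only push the cartridge, never lift it, and leave everything else on the bench where it stands.

Things in the scene. Friction and masses are not known exactly. Their poses are not given: they have to be found in the camera images.
- loader: Bench loader, fixed: aluminium plate (x -155 to 60, y -40 to 48 mm), its top the lane floor, 10 mm above the table; beige housing beyond, x 58 to 150, y -90 to 100, 72 mm high. Origin: on the table, on the lane's centre line, below the flap's lip. +x runs along the lane into the bay, +y is the treadle's side. Rails 9 mm high flank the lane: 46 mm apart from x = -12 mm inwards, flaring to 56 mm at x = -120.
- home (a point): Where the middle of the cartridge's body is when fully home against the back of the bay: on the lane's centre line, 28.5 mm beyond the lip (loader x), 24 mm above the table. The back of the bay is 22.5 mm beyond it. The tail's end is then 26 mm outside the lip.
- flap (a joint): Angle (rad) of the steel flap that covers the bay: 0 shut, 0.6 fully open at its stop; sprung, it shuts when let go. It covers loader x = -3 to 50 mm, its top 46 mm above the table when shut; when open, its free edge (on the side away from the treadle) reaches about 75 mm above the table.
- lip (a point): Middle of the lower edge of the flap's down-turned front lip (20 mm wide across the lane, 4 mm thick). Shut, it is 17 mm above the lane floor and 12 mm to the loader's -y side of the centre line: it blocks the cartridge's body (28 mm high) but not its tail (14 mm). It rises as the flap opens: from 0.33 rad on the body passes, fully open it is 38 mm or more above the lane floor.
- shaft (a point): The flap's hinge: a shaft 8 mm thick along the loader's x at y = 38 mm, 21 mm above the table, from x = -152 to 54 mm, so it lies between the lane and the treadle bar. This point is on its axis at x = 0. A finger in the lane and a finger on the bar stand astride it.
- treadle (a point): Black bar that opens the flap, 140 mm long beside and parallel to the lane (loader x = -150 to -10, y about 64 mm), 20 mm wide, 6 mm thick. This point: centre of its top face. Its top is 32 mm above the table when the flap is shut, 16 mm fully pressed, leaning 0.3 rad up, then down, outwards. Press down anywhere along it: about 3 N to start, 8 N fully down; a finger can slide along it.
- cartridge_mid (a point): Middle of the white cartridge's body (45 long, 42 wide, 28 mm high, two round grey caps on top), 14 mm above its underside; x points to its front, towards the bay. A ribbed tail 32 long, 30 wide, 14 mm high runs back from the body, its end 54.5 mm behind this point. About 0.15 kg. It starts flat on the lane floor, its front 10 to 45 mm short of the lip.
- spare: A spare cartridge of the same shape lying on the table beside the loader; leave it alone. Origin: underside of its body, at the middle.
- vial: Amber glass vial, 28 mm across, 48 mm high, standing beside the loader. Origin: centre of its underside.
- dish: Clear plastic dish, 86 mm across, 16 mm high. Origin: centre of its underside.
- reagent: White reagent bottle, 62 mm across, 130 mm high. Origin: centre of its underside.
- rack: Red tube rack 200 x 75 mm, with capped tubes to 91 mm high. Origin: centre of its underside.
- cartridge: The same cartridge; origin: underside of its body, at the middle (14 mm below its middle point).
Mind the look-alikes: they are no part of the job. What is shaped like the cartridge but yellow is not meant.

How it is judged:
By the outcome, as a careful person would: the job done as asked, in the order asked, and still so for the second after the job is handed in, with the robot touching nothing.
It also fails if it takes over 42 s, if anything falls off the work surface, if the arm or the gripper's body presses on something with over 40 N, if the wrist force passes 120 N, or if a joint passes its speed limit or range.

## Robot

A 7-joint arm with a two-finger parallel gripper is mounted at the origin on the work surface. World frame = base frame: x ahead of the robot, y to its left, z up, the work surface at z = 0. Lengths are in m, angles in rad, forces in N, time in s.
With the tool pointing down it reaches from about 0.35 to 0.9 m from the base axis. Payload 19.9 kg.
Tool frame: the origin (TCP) lies on the centre line of the jaws, within the pads' length; the fingertips stand 17 mm ahead of it and the grasp point (between the pads) lies 2 mm behind it; z points along the fingers, x is the direction in which the jaws open and shut, and the axes are right-handed (so a half turn about z gives the same grasp; the last joint's range is limited). The gripper opens to 85 mm and grips with 20 to 120 N. Pads are 22 mm wide; open, the fingers measure 114 mm over their backs; the gripper's body (76 mm by 85 mm) begins 54 mm behind the grasp point. The pads swing forward as they close: fully open they stand 13 mm farther back than shut.
Start: joints at [-1.278, 0.417, -0.01, 1.614, 0.005, 1.111, -0.053], TCP at [0.205, 0.59, 0.248] pointing down, gripper open.
Joint ranges: [-2.81, 2.81], [-0.39, 2.02], [-1.27, 1.25], [0.06, 2.57], [-1.19, 4.33], [0.19, 2], [-2.82, 2.82]. Speed limits (rad/s): [1.89, 1.89, 2.39, 2.39, 3.01, 3.01, 3.01].

## Interface

Orientations are given as a unit quaternion [x, y, z, w].
In Python, from cell import r, eyes, spotter gives the robot as it stands.
- The arm moves only by the tool apply_moves, never from a script. Its argument "motion" is text: rows parted by semicolons, each of 5 numbers parted by spaces: the opening, from 0 (shut) to 1 (fully open), then the shift along the world's x, y, z in m, then the turn about the world's z in rad. In form: claw dx dy dz spin; .... A call has 1 to 12 rows; each row is the pose to reach, as a shift and turn from the pose measured when the call began; what a row does not reach only later rows make up. A row lasts 1/10 s, in which the tool goes at most 50 mm and 8.59 degrees, less where a joint would pass 70% of its speed; a pose out of reach is approached as far as the arm can. A call with a gripper value outside its range is refused whole. The fingers move at their own pace and stop on an object; the grip force is fixed at half the most. Time passes only in rows, so rows that repeat a pose let the fingers close. It gives the time, the measured TCP pose, the force and the opening at its end, in the units of the state.
- r.observe(): the state, without advancing time (a new reading comes with each control period).
- eyes.camera(name): name is "scene" or "side" or "wrist"; returns (picture, depth): 384x512x3 uint8, blue, green, red; 384x512 float32, m along the optical axis (not along the pixel's ray), 0 where there is no reading.
- eyes.calibration(name): a dict with "mtx" (3x3 intrinsics, pixels), "rvec" (rotation vector, rad) and "tvec" (3), from world to camera coordinates, as OpenCV has them. Camera axes: x right, y down, z forward; pixel columns grow to the right and rows downward; lengths in m; the calibration is good to about 2 mm. A picture is of the moment at which its call begins: read the wrist's pose just before it. calibration takes no time and is no camera call; for the wrist camera it gives the pose at the moment of the call.
- r.finish_job(): hands the job in, once; it reports no verdict.
Trained networks look in the newest picture that a camera, given by its name, has taken for a name from the list of things; names that differ only in an ending like _2 or _b are one class to them, and where a whole thing is asked for, a point or a joint stands for the part that bears it (a point fixed in the world has none). Each returns a list of dicts, best first, with "score" (0 to 1); they miss things now and then, are a little off and sometimes report something else, mostly with a low value. They report only what shows in the picture. A call takes as long as a camera call. They do not tell look-alikes from the thing itself.
- spotter.boxes_of(camera, query): "at" ([column, row] in pixels, amid what is visible of it).
The state is a dict: "time": time; "joints": joint angles; "qd": joint speeds; "effort": joint torques, N m; "eef_pos": TCP position; "orientation": TCP orientation; "force": force on the tool from outside, world axes, zero at the start; "ft_torque": the same for the moment, N m; "finger_gap": finger opening in m.
Only numpy, scipy, OpenCV 4.12 (cv2) and the standard library are available. Lean on these libraries where they do the work, as an engineer would, in place of code of your own. Each camera call takes 0.05 s, during which the arm holds its last target. There are 200 camera calls.

## Working session

There is one attempt and no reset: what is moved stays moved. The work goes in short steps, Python scripts to look and compute and a tool call to move; the robot and the scene stay as the last step left them, time stands still between calls to the robot, and variables do not carry over. Pictures are saved under pics/ and viewed, about 8 in all and at most 12, crops included, and the job is handed in when it is done.

Besides the shell and the picture viewer there is one more tool, called after ">>>" as name(argument=value, ...) on one line, values as JSON. apply_moves: Moves the arm, as the interface text tells. Its arguments: {"type":"object","properties":{"motion":{"type":"string"}},"required":["motion"]}

```bash
mkdir -p pics
cat > h.py <<'E'
import numpy as np,cv2
from cell import r,eyes,spotter
def cal(n):
    c=eyes.calibration(n);R,_=cv2.Rodrigues(np.array(c["rvec"],float));return np.array(c["mtx"],float),R,np.array(c["tvec"],float).ravel()
def w3(n,d,u,v,k=2):
    K,R,t=cal(n);u0,v0=int(round(u)),int(round(v));p=d[v0-k:v0+k+1,u0-k:u0+k+1];p=p[p>0]
    z=np.median(p) if p.size else np.nan
    return R.T@(np.linalg.inv(K)@[u*z,v*z,z]-t)
def cloud(n,d):
    K,R,t=cal(n);v,u=np.mgrid[:384,:512];c=np.stack([u*d,v*d,d],-1)@np.linalg.inv(K).T
    return (c-t)@R
def pix(n,P):
    K,R,t=cal(n);return cv2.projectPoints(np.array(P,float).reshape(-1,3),R,t,K,None)[0].reshape(-1,2)
E
python3 - <<'E'
from h import *
ims=[]
for n in("scene","side"):
    p,d=eyes.camera(n);ims.append(p);np.save(n+".npy",d);cv2.imwrite(n+"_raw.png",p)
    for q in("loader","cartridge","treadle","flap","lip","spare","vial","shaft"):
        for b in spotter.boxes_of(n,q)[:3]:
            print(n,q,round(b["score"],2),np.round(b["at"]),np.round(w3(n,d,*b["at"]),3))
cv2.imwrite("pics/a.png",cv2.resize(ims[0],(800,600)));cv2.imwrite("pics/b.png",cv2.resize(ims[1],(800,600)))
s=r.observe();print(s)
E
```

```text
scene loader 0.47 [261. 197.] [0.558 0.011 0.038]
scene loader 0.25 [231. 223.] [0.714 0.033 0.072]
scene cartridge 0.62 [284. 165.] [ 0.379 -0.025  0.028]
scene cartridge 0.57 [263. 195.] [0.549 0.01  0.039]
scene cartridge 0.55 [239. 168.] [ 0.452 -0.129  0.023]
scene treadle 0.95 [271. 206.] [0.56  0.042 0.022]
scene flap 0.6 [270. 206.] [0.563 0.041 0.023]
scene lip 0.73 [268. 205.] [0.556 0.029 0.017]
scene spare 0.94 [314. 228.] [0.588 0.17  0.029]
scene vial 0.56 [229. 184.] [ 0.542 -0.1    0.029]
scene vial 0.24 [264. 194.] [0.544 0.012 0.039]
scene shaft 0.62 [265. 194.] [0.542 0.012 0.037]
scene shaft 0.55 [269. 206.] [0.558 0.035 0.019]
side loader 0.64 [292. 195.] [ 0.667 -0.044  0.073]
side loader 0.23 [257. 184.] [0.589 0.039 0.025]
side cartridge 0.79 [238. 197.] [ 0.534 -0.015  0.038]
side cartridge 0.6 [200. 245.] [ 0.439 -0.149  0.029]
side cartridge 0.58 [174. 213.] [ 0.373 -0.041  0.018]
side treadle 0.67 [255. 185.] [0.583 0.039 0.023]
side treadle 0.66 [290. 192.] [ 0.664 -0.033  0.071]
side flap 0.9 [250. 182.] [0.572 0.068 0.002]
side lip 0.95 [257. 184.] [0.5
[... 151 characters left out ...]
055 0.028]
{'time': 0.9, 'joints': array([-1.27749153,  0.41739378, -0.01030537,  1.61361631,  0.00467377,
        1.11069744, -0.05299465]), 'qd': array([ 0.00031891,  0.00229228,  0.00107395,  0.00141743, -0.00038914,
        0.00123106, -0.00048729]), 'effort': array([ 2.51609585e-03, -8.64190936e+01,  6.79638572e-01, -4.35215592e+01,
        1.92828267e-02,  2.01825598e-03, -2.40712239e-05]), 'eef_pos': array([0.20534471, 0.59027716, 0.24825707]), 'orientation': array([ 8.15040840e-01,  5.79403510e-01, -3.24742462e-05,  3.21805023e-05]), 'force': array([ 0.27399539, -0.58910108, -0.10527945]), 'ft_torque': array([-0.00965775, -0.02487683, -0.01207114]), 'finger_gap': 0.08560238626004808}
```

View pics/a.png

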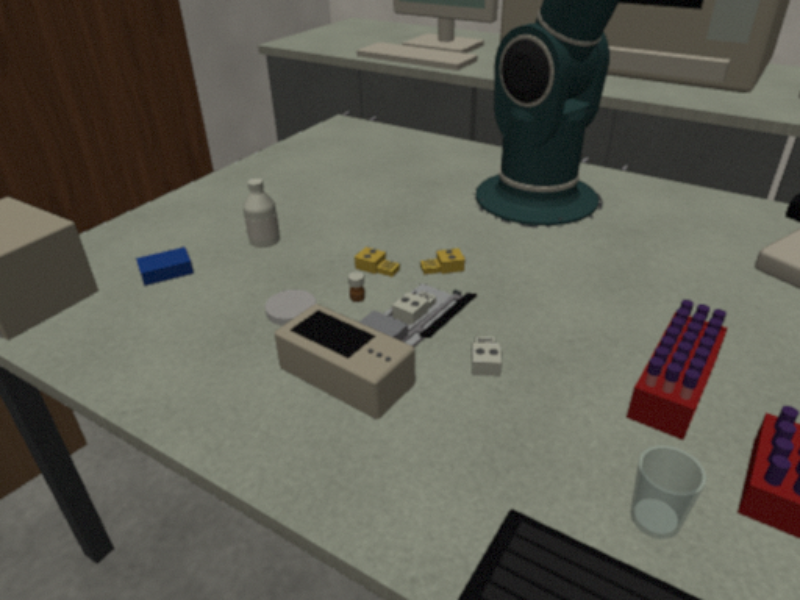

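View pics/b.png

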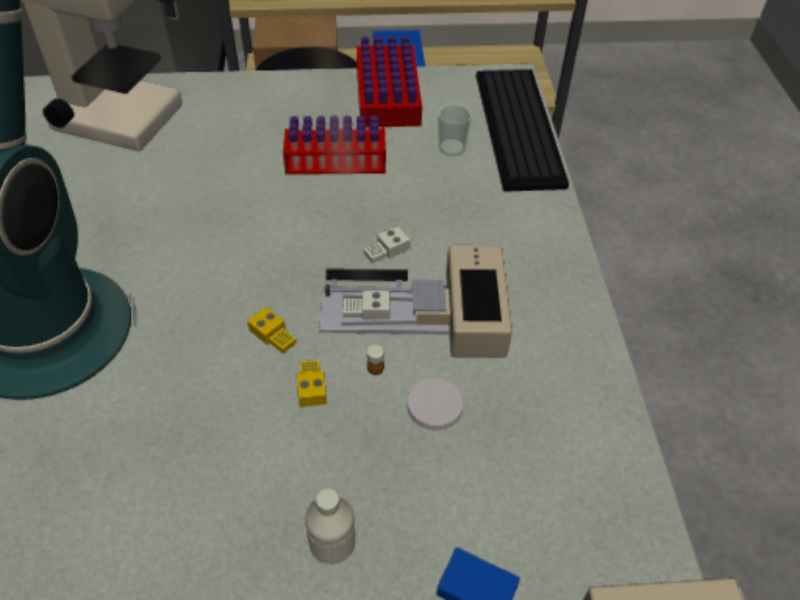

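Run:
```python
from h import *
a=cv2.imread("scene_raw.png")[140:260,200:340];b=cv2.imread("side_raw.png")[130:250,190:330]
cv2.imwrite("pics/c.png",np.vstack([cv2.resize(x,(700,300*2)) for x in(a,b)])[:1200] if 0 else cv2.resize(np.hstack([a,b]),(800,343),interpolation=3))
```

```text
(no output)
```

View pics/c.png

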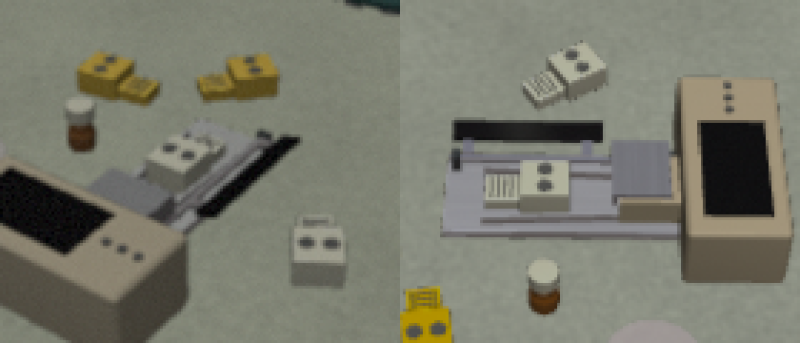

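The white one in the lane is at scene (263,195) and side (239,195), with front toward the housing. The spare lies off the loader at side (247,156), and the yellow look-alikes are at side (172,207) and (199,245). The first is the one that's meant. Next I'll fit the loader pose.

Run:
```python
from h import *
for n in("scene","side"):
    d=np.load(n+".npy");im=cv2.imread(n+"_raw.png").astype(int);C=cloud(n,d);ok=d>0
    x,y,z=C[...,0],C[...,1],C[...,2]
    reg=ok&(x>.38)&(x<.85)&(abs(y)<.2)
    def rect(m,l):
        P=C[m][:,:2].astype(np.float32)*1000
        if len(P)<8:return print(n,l,len(P))
        (c,s,a)=cv2.minAreaRect(P);print(n,l,len(P),np.round(c,1),np.round(s,1),round(a,1),"z",np.median(C[m][:,2]).round(4))
        return P
    rect(reg&(z>.066)&(z<.08),"housing top")
    dark=reg&(im.max(-1)<60)&(z>.012)&(z<.05)&(x<.68)
    k=cv2.connectedComponentsWithStats(dark.astype(np.uint8))
    i=1+np.argmax(k[2][1:,4]);P=rect(k[1]==i,"treadle")
    if P is not None: print(cv2.fitLine(P,cv2.DIST_HUBER,0,.01,.01).ravel())
    rect(reg&(z>.034)&(z<.045)&(x>.48)&(x<.58)&(abs(y)<.05),"cart body")
    rect(reg&(z>.043)&(z<.050)&(x>.56)&(x<.66)&(abs(y)<.06),"flap")
```

```text
scene housing top 2288 [710.2  -2.1] [191.1  92.9] 85.7 z 0.072
scene treadle 229 [531.8  67.3] [ 28.1 137.9] 87.8 z 0.0321
[ 9.9716902e-01 -7.5192556e-02  5.3528070e+02  7.0635857e+01]
scene cart body 183 [542.6   6. ] [42.  47.7] 84.8 z 0.0374
scene flap 271 [622.2   5.7] [67.9 40.4] 85.8 z 0.0455
side housing top 2038 [708.5  -4.9] [194.6  92.2] 85.9 z 0.0736
side treadle 328 [529.5  66.2] [ 22.8 136.6] 85.5 z 0.0329
[ 9.9764633e-01 -6.8569466e-02  5.3020740e+02  6.6357033e+01]
side cart body 231 [541.6   3.2] [45.9 41.7] 87.6 z 0.0393
side flap 380 [630.5  -9.3] [93.5 58.6] 89.6 z 0.0471
```

>>> apply_moves(motion="0.6 0.03 -0.05 0 0.03; 0.6 0.05 -0.09 0 0.06; 0.6 0.07 -0.14 0 0.08; 0.6 0.09 -0.18 0 0.10; 0.6 0.11 -0.23 0 0.12; 0.6 0.13 -0.27 0 0.14; 0.6 0.15 -0.32 0 0.16; 0.6 0.18 -0.37 0 0.18; 0.6 0.20 -0.42 0 0.20; 0.6 0.22 -0.46 0 0.22; 0.6 0.245 -0.505 0 0.24; 0.6 0.266 -0.549 0 0.262")

```text
time: 2.1
eef_pos: [0.4673, 0.0492, 0.2487]
orientation: [0.732, 0.681, 0.001, 0.0]
force: [0.7, 0.7, 0.4]
finger_gap: 0.051
```

>>> apply_moves(motion="0.6 0 0 0 0; 0.6 0 0 0 0; 0.6 0 0 0 0")

```text
time: 2.4
eef_pos: [0.467, 0.0501, 0.2486]
orientation: [0.732, 0.682, 0.001, 0.0]
force: [-0.1, 0.5, 0.8]
finger_gap: 0.0509
```

Run:
```python
from h import *
s=r.observe();print(s["eef_pos"],s["orientation"])
p,d=eyes.camera("wrist");C=cloud("wrist",d);np.save("w.npy",d)
def L(a):  # loader->world
    a=np.array(a,float);u=np.array([.9973,-.0729]);v=np.array([.0729,.9973]);return np.r_[np.array([.6053,-.0009])+a[0]*u+a[1]*v,a[2]]
q=p.copy()
for a in[(-.15,.054,.029),(-.15,.074,.035),(-.01,.054,.029),(-.01,.074,.035),(-.155,-.04,.01),(-.155,.048,.01),(-.118,.016,.024),(-.118,-.014,.024),(-.041,.022,.038),(-.041,-.02,.038)]:
    c=pix("wrist",L(a))[0];cv2.circle(q,tuple(np.int32(c.round())),2,(0,0,255),-1)
cv2.imwrite("pics/d.png",cv2.resize(q,(800,600)))
x,y,z=C[...,0],C[...,1],C[...,2]
g=(d>0)&(p.max(-1)<60)&(z>.02)&(z<.045)&(x>.4)&(x<.62)&(y>.03)&(y<.12)
k=cv2.connectedComponentsWithStats(g.astype(np.uint8));i=1+np.argmax(k[2][1:,4]);P=C[k[1]==i][:,:2].astype(np.float32)*1000
print("treadle",cv2.minAreaRect(P),cv2.fitLine(P,2,0,.01,.01).ravel())
for lo,hi,l in((.034,.045,"body"),(.0205,.0275,"tail")):
    g=(d>0)&(z>lo)&(z<hi)&(x>.46)&(x<.575)&(abs(y)<.03)&(p.min(-1)>90)
    k=cv2.connectedComponentsWithStats(g.astype(np.uint8));i=1+np.argmax(k[2][1:,4]);P=C[k[1]==i][:,:2].astype(np.float32)*1000
    print(l,len(P),cv2.minAreaRect(P))
```

```text
[0.46695864 0.05009459 0.2486446 ] [7.31643980e-01 6.81686748e-01 5.11351222e-04 5.74690304e-05]
treadle ((530.9571533203125, 68.0628890991211), (19.736156463623047, 139.3427734375), 85.9034652709961) [ 9.9754888e-01 -6.9973238e-02  5.2658026e+02  6.8571953e+01]
body 1439 ((543.4277954101562, 2.866617202758789), (41.86661911010742, 44.92347717285156), 86.60386657714844)
tail 768 ((505.68804931640625, 5.00651741027832), (30.631187438964844, 32.46706771850586), 87.746826171875)
```

View pics/d.png

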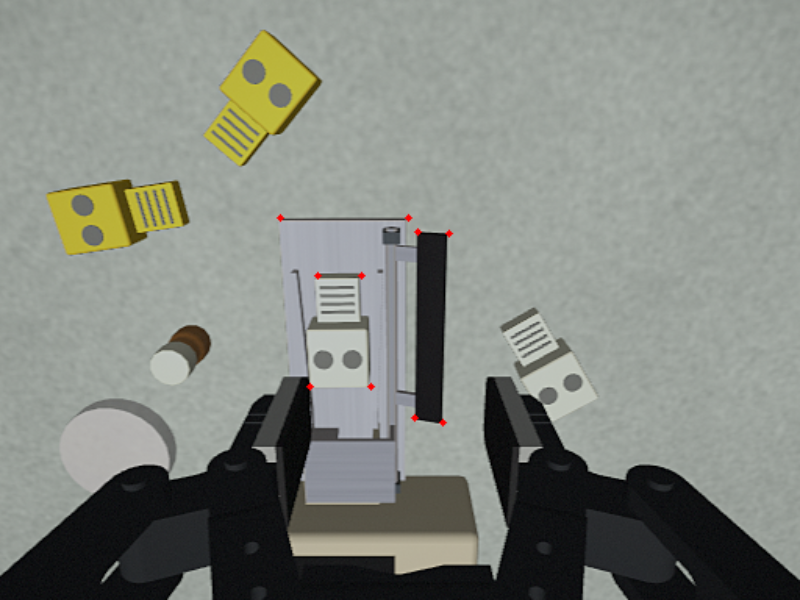

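>>> apply_moves(motion="0.6 0.005 -0.009 -0.03 0; 0.6 0.005 -0.009 -0.07 0; 0.6 0.005 -0.009 -0.11 0; 0.6 0.005 -0.009 -0.14 0; 0.6 0.005 -0.009 -0.16 0; 0.6 0.005 -0.009 -0.168 0; 0.6 0.005 -0.009 -0.168 0; 0.6 0.005 -0.009 -0.168 0")

```text
time: 3.25
eef_pos: [0.4723, 0.0419, 0.0816]
orientation: [0.731, 0.682, 0.001, 0.0]
force: [0.4, -0.4, 0.4]
finger_gap: 0.0512
```

Run:
```python
from h import *
s=r.observe();print(s["eef_pos"],s["orientation"],s["force"])
p,d=eyes.camera("side")
a=p[130:250,160:330];cv2.imwrite("pics/e.png",cv2.resize(a,(800,565),interpolation=3))
```

```text
[0.47234132 0.04185396 0.08155779] [7.31199587e-01 6.82162703e-01 1.07233405e-03 2.47493110e-04] [ 0.4327801  -0.41233123  0.42046719]
```

View pics/e.png

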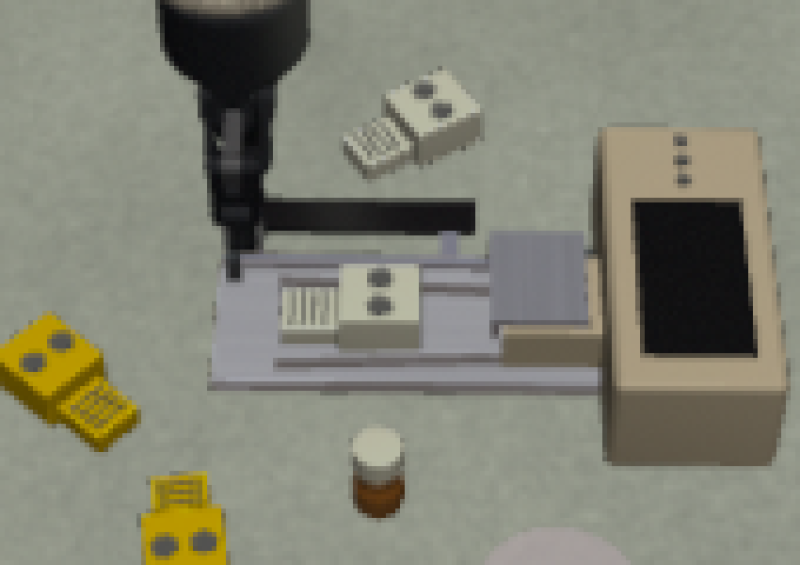

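>>> apply_moves(motion="0.6 0 -0.001 -0.01 0; 0.6 0 -0.001 -0.018 0; 0.6 0 -0.001 -0.022 0; 0.6 0 -0.001 -0.026 0; 0.6 0 -0.001 -0.03 0; 0.6 0 -0.001 -0.034 0; 0.6 0 -0.001 -0.034 0")

```text
time: 4.0
eef_pos: [0.4723, 0.0407, 0.0473]
orientation: [0.731, 0.682, 0.001, 0.0]
force: [0.1, 0.1, 0.5]
finger_gap: 0.0511
```

>>> apply_moves(motion="0.6 0 0 -0.003 0; 0.6 0 0 -0.006 0; 0.6 0 0 -0.008 0; 0.6 0 0 -0.008 0")

```text
time: 4.4
eef_pos: [0.4725, 0.041, 0.0392]
orientation: [0.731, 0.682, 0.001, 0.0]
force: [1.4, 2.5, 4.7]
finger_gap: 0.0512
```

>>> apply_moves(motion="0.6 0 0 -0.002 0; 0.6 0 0 -0.004 0; 0.6 0 0 -0.006 0; 0.6 0 0 -0.006 0")

```text
time: 4.8
eef_pos: [0.4726, 0.0412, 0.0332]
orientation: [0.731, 0.682, 0.001, 0.0]
force: [-0.4, 4.1, 6.0]
finger_gap: 0.0514
```

>>> apply_moves(motion="0.6 0 -0.001 -0.002 0; 0.6 0 -0.001 -0.004 0; 0.6 0 -0.001 -0.005 0; 0.6 0 -0.001 -0.005 0")

```text
time: 5.2
eef_pos: [0.4728, 0.041, 0.0293]
orientation: [0.731, 0.682, 0.002, -0.0]
force: [-9.0, 5.3, 37.4]
finger_gap: 0.0515
```

Run:
```python
from h import *
s=r.observe();print(s["eef_pos"],s["force"])
p,d=eyes.camera("side");C=cloud("side",d)
m=(d>0)&(C[...,0]>.59)&(C[...,0]<.655)&(abs(C[...,1])<.045)&(C[...,2]>.03)
P=C[m];y=P[:,1]+.073*(P[:,0]-.6053)
for lo in np.arange(-.04,.04,.01):
    q=P[(y>lo)&(y<lo+.01)]; print(round(lo,2),len(q),np.percentile(q[:,2],[50,90]).round(4) if len(q) else"")
cv2.imwrite("pics/f.png",cv2.resize(p[130:250,160:330],(800,565),interpolation=3))
```

```text
[0.47282837 0.04099831 0.02925097] [-8.98355811  5.26262499 37.43203547]
-0.04 13 [0.0391 0.0424]
-0.03 66 [0.0364 0.0409]
-0.02 0 
-0.01 38 [0.0782 0.0803]
0.0 32 [0.0755 0.078 ]
0.01 23 [0.0694 0.0716]
0.02 89 [0.0387 0.0637]
0.03 20 [0.0557 0.0579]
```

View pics/f.png

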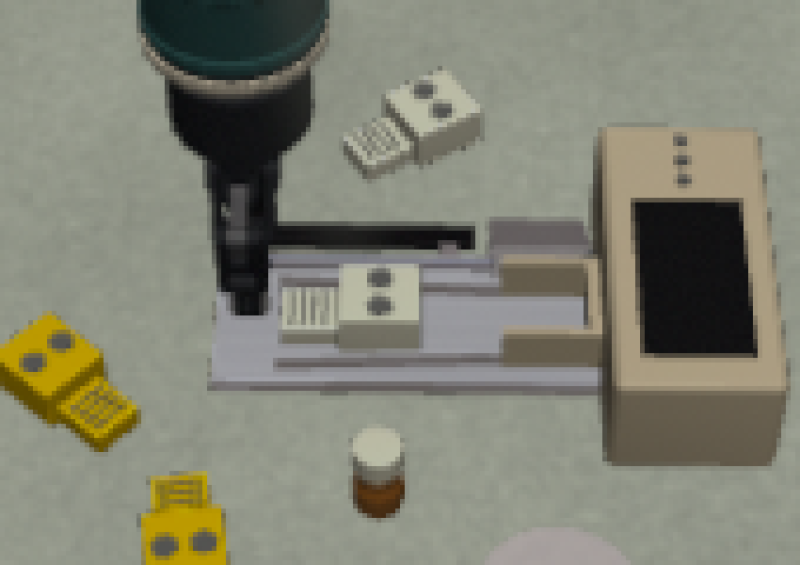

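Flap is fully open (free edge near 78 mm) and the lane finger stands behind the tail. Next I'll ease the press slightly and push.

>>> apply_moves(motion="0.6 0 0 0.001 0; 0.6 0.004 0 0.001 0; 0.6 0.008 -0.001 0.001 0; 0.6 0.012 -0.001 0.001 0; 0.6 0.016 -0.001 0.001 0; 0.6 0.021 -0.0015 0.001 0; 0.6 0.026 -0.002 0.001 0; 0.6 0.031 -0.002 0.001 0; 0.6 0.036 -0.0025 0.001 0; 0.6 0.041 -0.003 0.001 0; 0.6 0.045 -0.003 0.001 0; 0.6 0.045 -0.003 0.001 0")

```text
time: 6.45
eef_pos: [0.5173, 0.0385, 0.0304]
orientation: [0.731, 0.683, 0.002, -0.001]
force: [-5.4, 4.5, 12.8]
finger_gap: 0.0513
```

```bash
cat > chk.py <<'E'
from h import *
import sys
s=r.observe();print(s["eef_pos"],s["force"],s["time"])
p,d=eyes.camera("side");C=cloud("side",d)
m=(d>0)&(C[...,0]>.59)&(C[...,0]<.655)&(abs(C[...,1])<.045)&(C[...,2]>.03)
P=C[m];y=P[:,1]+.073*(P[:,0]-.6053)
for lo in np.arange(-.03,.03,.01):
    q=P[(y>lo)&(y<lo+.01)]; print(round(lo,2),len(q),np.percentile(q[:,2],[50,90]).round(4) if len(q) else"")
cv2.imwrite("pics/%s.png"%sys.argv[1],cv2.resize(p[130:250,160:330],(800,565),interpolation=3))
E
python3 chk.py g
```

```text
[0.51725767 0.03854679 0.03035053] [-5.43804747  4.51722544 12.82606384] 6.45
-0.03 80 [0.0372 0.0412]
-0.02 11 [0.0403 0.0425]
-0.01 57 [0.0769 0.0797]
0.0 42 [0.0725 0.0761]
0.01 36 [0.066  0.0696]
0.02 92 [0.0387 0.0623]
```

View pics/g.png

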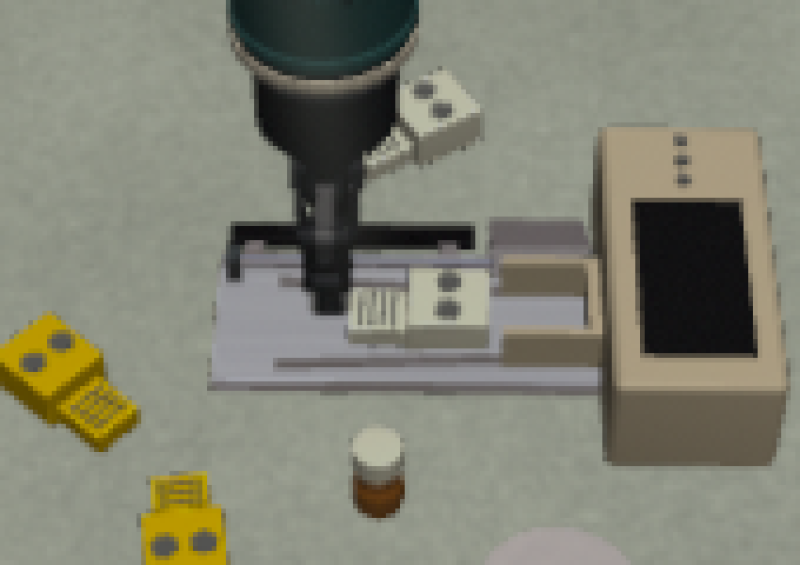

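>>> apply_moves(motion="0.6 0.004 -0.0005 0 0; 0.6 0.008 -0.001 0 0; 0.6 0.012 -0.0015 0 0; 0.6 0.016 -0.002 0 0; 0.6 0.02 -0.002 0 0; 0.6 0.024 -0.0025 0 0; 0.6 0.028 -0.003 0 0; 0.6 0.032 -0.003 0 0; 0.6 0.037 -0.0035 0 0; 0.6 0.042 -0.004 0 0; 0.6 0.047 -0.0045 0 0; 0.6 0.047 -0.0045 0 0")

```text
time: 7.7
eef_pos: [0.5638, 0.0349, 0.0305]
orientation: [0.73, 0.683, 0.001, -0.002]
force: [-6.3, 6.1, 13.0]
finger_gap: 0.0512
```

>>> apply_moves(motion="0.6 0.002 0 0 0; 0.6 0.004 0 0 0; 0.6 0.006 0 0 0; 0.6 0.006 0 0 0")

```text
time: 8.1
eef_pos: [0.569, 0.0352, 0.0305]
orientation: [0.73, 0.683, 0.001, -0.003]
force: [-5.9, 3.7, 9.0]
finger_gap: 0.0515
```

>>> apply_moves(motion="0.6 0.001 0 0 0; 0.6 0.002 0 0 0; 0.6 0.003 0 0 0; 0.6 0.003 0 0 0")

```text
time: 8.5
eef_pos: [0.5705, 0.0354, 0.0304]
orientation: [0.73, 0.683, -0.0, -0.004]
force: [-10.9, 2.0, 11.9]
finger_gap: 0.0515
```

```bash
python3 chk.py hh
```

```text
[0.57054983 0.03540962 0.03037779] [-10.91002087   2.0235805   11.93126728] 8.5
-0.03 411 [0.319  0.3567]
-0.02 117 [0.2753 0.3685]
-0.01 221 [0.2084 0.3581]
0.0 173 [0.1604 0.2479]
0.01 157 [0.167  0.3636]
0.02 137 [0.0637 0.3632]
```

View pics/hh.png

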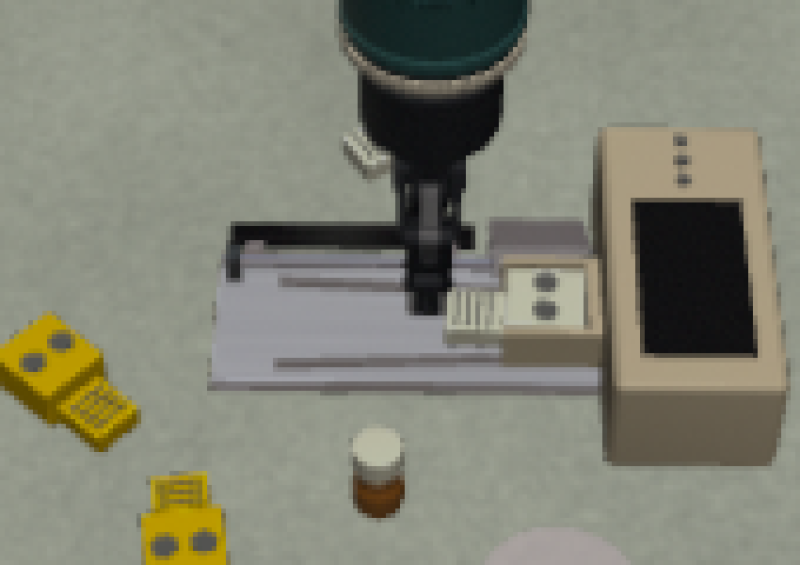

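>>> apply_moves(motion="0.6 0.002 0 0 0; 0.6 0.004 0 0 0; 0.6 0.004 0 0 0; 0.6 0.004 0 0 0")

```text
time: 8.95
eef_pos: [0.5711, 0.0355, 0.0301]
orientation: [0.73, 0.683, -0.003, -0.007]
force: [-25.8, 3.2, 27.7]
finger_gap: 0.0512
```

Hard stop reached. I'll back off with the bar still held, then lift.

>>> apply_moves(motion="0.6 -0.004 0 0 0; 0.6 -0.01 0.001 0 0; 0.6 -0.016 0.001 0 0; 0.6 -0.02 0.001 0 0; 0.6 -0.02 0.001 0.006 0; 0.6 -0.02 0.001 0.013 0; 0.6 -0.02 0.001 0.02 0; 0.6 -0.02 0.001 0.035 0; 0.6 -0.02 0.001 0.06 0; 0.6 -0.02 0.001 0.1 0; 0.6 -0.02 0.001 0.14 0; 0.6 -0.02 0.001 0.18 0")

```text
time: 10.15
eef_pos: [0.5505, 0.0362, 0.2125]
orientation: [0.73, 0.683, -0.003, -0.007]
force: [-0.6, 0.6, -0.0]
finger_gap: 0.051
```

>>> apply_moves(motion="0.6 -0.04 0.01 0.01 0; 0.6 -0.08 0.01 0.02 0; 0.6 -0.11 0.01 0.03 0; 0.6 -0.13 0.01 0.03 0; 0.6 -0.13 0.01 0.03 0; 0.6 -0.13 0.01 0.03 0")

```text
time: 10.75
eef_pos: [0.4205, 0.0462, 0.2433]
orientation: [0.73, 0.683, -0.002, -0.007]
force: [0.7, 0.7, 0.4]
finger_gap: 0.0512
```

```bash
python3 chk.py i
python3 - <<'E'
from h import *
p,d=eyes.camera("wrist");C=cloud("wrist",d)
x,y,z=C[...,0],C[...,1],C[...,2]
g=(d>0)&(z>.0205)&(z<.0275)&(x>.54)&(x<.62)&(abs(y)<.03)&(p.min(-1)>90)
k=cv2.connectedComponentsWithStats(g.astype(np.uint8));i=1+np.argmax(k[2][1:,4]);P=C[k[1]==i][:,:2]
Q=(P-[.6053,-.0009])@np.array([[.9973,.0729],[-.0729,.9973]])
print("tail loader",Q.min(0),Q.max(0))
a=cv2.imread("pics/i.png");b=cv2.resize(p,(753,565));cv2.imwrite("pics/j.png",cv2.resize(np.hstack([a,b]),(800,300)))
E
```

```text
[0.42049662 0.04615563 0.2433037 ] [0.72606644 0.65971037 0.42001238] 10.75
-0.03 132 [0.0415 0.0495]
-0.02 62 [0.0471 0.0498]
-0.01 55 [0.0477 0.0501]
0.0 61 [0.0472 0.0499]
0.01 60 [0.0473 0.0496]
0.02 57 [0.0475 0.0492]
tail loader [-0.02598751 -0.01645467] [0.00738476 0.01389755]
```

View pics/j.png

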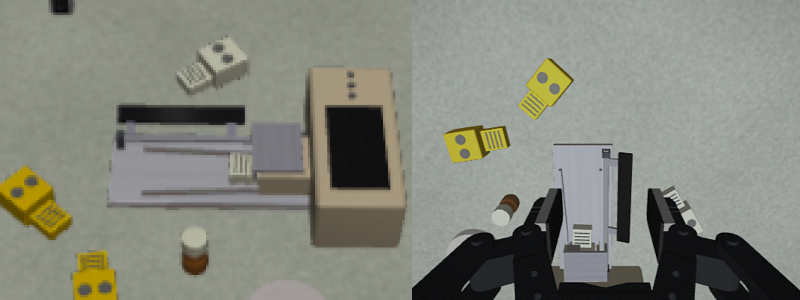

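```bash
python3 -c "
from cell import r;print(r.finish_job())"
```

```text
the job is handed in; nothing more can be done
None
```

The cartridge is loaded and the job is handed in, at about 11 s of the 42 s allowed. One finger held the treadle fully down. The other pushed the white lane cartridge by its tail until it met a hard stop, about 26 N against the push. I then backed off with the bar still held and lifted clear.

**Last checks:**
- **Cartridge home:** the tail's end measured 26.0 mm outside the lip, which matches the home position.
- **Flap shut:** its top lies flat at about 47 mm in the side camera. That is the same reading as before the job; the nominal height is 46 mm.
- **Robot clear:** it touches nothing.
- **Rest of the bench:** the spare, the vial and the yellow cartridges look to be where they were. The dish is only partly in the last pictures, and I did not re-check the bottle or the racks.

**Pressing force:** on first reaching its stop the treadle was pressed harder than needed, with about 37 N upward on the fingertip. I eased this before pushing.

No check failed or disagreed.

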